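# Consolidate the part-filled vial trays and stack the emptied one

## Task

Make up one full tray for the next autosampler run: put every vial with a light-grey cap that is not there yet (two in the part-filled aluminium tray, one astray on the worktop) into the free wells of the red tray, one to a well, upright and fully down, and keep the vial that is already there in its well. Then set the emptied aluminium tray squarely on top of the other empty aluminium tray, so that it drops over the studs. The blue-capped and the black-capped vial do not belong: leave them where they stand, and never tip a vial over.

Things in the scene. Friction and masses are not known exactly. Their poses are not given: they have to be found in the camera images.
- run_tray: red vial tray, a loose 0.3 kg block 178 mm long (x axis), 46 mm wide (y), 26 mm high. Origin: centre of its underside, z up. One row of four round wells at x = -54, -18, 18, 54 mm: 26 mm wide, chamfered to 32 mm at the mouth, 20 mm deep (floor at z = 6 mm). A 5 mm high stud stands on top at each end (x = -79, 79 mm). At the start a vial is in the well x = -18 mm; the others are free.
- part_tray: bare aluminium vial tray, shape and axes as run_tray. Its underside has a 15 mm wide, 6 mm deep socket at x = -79 and 79 mm, so a tray set squarely on another (either way round) drops over its studs and sits 26 mm higher. Holds two grey-capped vials at the start (wells x = -54 and 18 mm). Emptied, lift it across its 46 mm width at mid length.
- empty_tray: bare aluminium vial tray, shape and axes as run_tray, empty at the start: the base of the stack of empties. Its tapered steel studs at x = -79 and 79 mm are 10 mm wide at the foot, 4 mm at the tip, 5 mm high.
- grey_vial_1: light-grey-capped (nearly white) glass vial, 22 mm wide, 54 mm high (straight body to 40 mm, then a narrower shoulder and cap), 20 g, upright. Origin: centre of its underside, z up. Grip it from above; in a well 34 mm of it stands above the tray. It stands in the red tray already.
- grey_vial_2: light-grey-capped (nearly white) glass vial, 22 mm wide, 54 mm high (straight body to 40 mm, then a narrower shoulder and cap), 20 g, upright. Origin: centre of its underside, z up. Grip it from above; in a well 34 mm of it stands above the tray. It stands in the part-filled aluminium tray.
- grey_vial_3: light-grey-capped (nearly white) glass vial, 22 mm wide, 54 mm high (straight body to 40 mm, then a narrower shoulder and cap), 20 g, upright. Origin: centre of its underside, z up. Grip it from above; in a well 34 mm of it stands above the tray. It stands in the part-filled aluminium tray.
- grey_vial_4: light-grey-capped (nearly white) glass vial, 22 mm wide, 54 mm high (straight body to 40 mm, then a narrower shoulder and cap), 20 g, upright. Origin: centre of its underside, z up. Grip it from above; in a well 34 mm of it stands above the tray. It stands astray on the worktop.
- blue_vial: blue-capped glass vial, 22 mm wide, 54 mm high (straight body to 40 mm, then a narrower shoulder and cap), 20 g, upright. Origin: centre of its underside, z up. Grip it from above; in a well 34 mm of it stands above the tray. A look-alike on the worktop that does not belong to the run: not to be moved.
- black_vial: black-capped glass vial, 22 mm wide, 54 mm high (straight body to 40 mm, then a narrower shoulder and cap), 20 g, upright. Origin: centre of its underside, z up. Grip it from above; in a well 34 mm of it stands above the tray. A look-alike on the worktop that does not belong to the run: not to be moved.
Not all that is in view belongs to the job. What is shaped like the grey_vial_1 but green is not meant.

How it is judged:
By the outcome, as a careful person would: the job done as asked, in the order asked, and still so for the second after the job is handed in, with the robot touching nothing.
It also fails if it takes over 90 s, if anything falls off the work surface, if the arm or the gripper's body presses on something with over 40 N, if the wrist force passes 120 N, or if a joint passes its speed limit or range.

## Robot

A 6-joint arm with a two-finger parallel gripper is mounted at the origin on a cart in front of the work surface, level with it; the furniture and walls round the work are solid. World frame = base frame: x ahead of the robot, y to its left, z up, the work surface at z = 0. Lengths are in m, angles in rad, forces in N, time in s.
With the tool pointing down it reaches from about 0.15 to 0.775 m from the base axis. Payload 6.1 kg.
Tool frame: the origin (TCP) lies midway between the tips of the shut fingers; the grasp point (between the pads) lies grip_depth behind it (grip_depth is the distance from the TCP to the grasp point, in m); z points along the fingers, y is the line along which they close (so a half turn about z gives the same grasp; the last joint's range is limited). The gripper opens to 85 mm and grips with 20 to 120 N. Pads are 22 mm wide; open, the fingers measure 114 mm over their backs; the gripper's body (76 mm by 85 mm) begins 54 mm behind the grasp point. The pads swing forward as they close: fully open they stand 13 mm farther back than shut.
Start: joints at [0, 0.126, -0.04, 1.405, 0, 1.571], TCP at [0.525, -0, 0.199] pointing down, gripper open.
Joint ranges: [-2.72, 2.72], [-0.95, 1.95], [-1.27, 1.35], [-1.78, 2.02], [-1.46, 1.47], [-3.14, 3.14]. Speed limits (rad/s): [2.39, 2.39, 3.01, 3.14, 3.14, 3.14].

## Interface

Orientations are given as a unit quaternion [w, x, y, z].
In Python, from bench import read_state, read_camera, get_calibration, sign_off, spot_in, outline_of, spot_point, grip_depth gives the robot as it stands.
- The arm moves only by the tool step_arm, never from a script. Its argument "commands" is text: rows parted by semicolons, each of 7 numbers parted by spaces: the shift along the tool's x, y, z in m, then the turn, a rotation vector about the tool's x, y, z in rad, then the gripper command: -1 is shut, 1 is fully open, values between are in proportion. In form: dx dy dz wx wy wz fingers; .... A call has 1 to 20 rows; each row shifts and turns the commanded pose from where the row before left it, along the tool's axes as they then stand; what a row does not reach is not made up. A row lasts 1/8 s, in which the tool goes at most 62.5 mm and 10.7 degrees, less where a joint would pass 70% of its speed; a pose out of reach is approached as far as the arm can. A call with a gripper value outside its range is refused whole. The fingers move at their own pace and stop on an object; "squeeze" is the grip in N (left out, the last holds). Time passes only in rows, so rows that do not move let the fingers close. It gives the time, the measured TCP pose, the force, the opening and the grip force at its end, in the units of the state.
- read_state(): the state, without advancing time (a new reading comes with each control period).
- read_camera(name): name is "scene" or "side" or "wrist"; returns the picture (384x512x3 uint8, red, green, blue); there is no depth.
- get_calibration(name): a dict with "fx", "fy", "cx", "cy" (pixels), "extrinsics" (4x4, takes a point from camera to world coordinates). Camera axes: x right, y up, looking along -z (the intrinsics and any distortion apply to the point x, -y, -z); pixel columns grow to the right and rows downward; lengths in m; the calibration is good to about 2 mm. A picture is of the moment at which its call begins: read the wrist's pose just before it. get_calibration takes no time and is no camera call; for the wrist camera it gives the pose at the moment of the call.
- sign_off(): hands the job in; it is judged then, once.
Trained networks look in the newest picture that a camera, given by its name, has taken for a name from the list of things; names that differ only in an ending like _2 or _b are one class to them, and where a whole thing is asked for, a point or a joint stands for the part that bears it (a point fixed in the world has none). Each returns a list of dicts, best first, with "conf" (0 to 1); they miss things now and then, are a little off and sometimes report something else, mostly with a low value. They report only what shows in the picture. A call takes as long as a camera call. They do not tell look-alikes from the thing itself.
- spot_in(camera, name): "at" ([column, row] in pixels, amid what is visible of it).
- outline_of(camera, name): "pixels" (384x512 bool, what is visible of it) and "at" ([column, row] in pixels, amid what is visible of it).
- spot_point(camera, name): "at" ([column, row] in pixels: a listed point, or the origin of a listed thing).
The state is a dict: "time": time; "joints": joint angles; "joint_velocities": joint speeds; "joint_efforts": joint torques, N m; "position": TCP position; "ee_rot": TCP orientation; "wrist_force": force on the tool from outside, world axes, zero at the start; "torque": the same for the moment, N m; "opening": opening from 0.0 (shut) to 1.0 (fully open); "finger_force": force on a finger pad.
Only numpy, scipy, OpenCV 4.12 (cv2) and the standard library are available. Lean on these libraries where they do the work, as an engineer would, in place of code of your own. Each camera call takes 0.05 s, during which the arm holds its last target. There are 200 camera calls.

## Working session

There is one attempt and no reset: what is moved stays moved. The work goes in short steps, Python scripts to look and compute and a tool call to move; the robot and the scene stay as the last step left them, time stands still between calls to the robot, and variables do not carry over. Pictures are saved under pics/ and viewed, at most 14 in all, crops included, and the job is handed in when it is done.

Besides the shell and the picture viewer there is one more tool, called after "Emit:" as name(argument=value, ...) on one line, values as JSON. step_arm: Moves the arm, as the interface text tells. Its arguments: {"type":"object","properties":{"commands":{"type":"string"},"squeeze":{"type":"number"}},"required":["commands"]}

```bash
mkdir -p pics; cat > h.py <<'E'
import numpy as np, cv2
from bench import *
def ray(cam,px,cal=None):
    c=cal or get_calibration(cam); E=np.array(c["extrinsics"])
    d=np.array([(px[0]-c["cx"])/c["fx"],-(px[1]-c["cy"])/c["fy"],-1.])
    return E[:3,3],E[:3,:3]@d
def at_z(cam,px,z,cal=None):
    o,d=ray(cam,px,cal); return (o+d*(z-o[2])/d[2])
def proj(cam,p,cal=None):
    c=cal or get_calibration(cam); E=np.array(c["extrinsics"]); q=E[:3,:3].T@(np.array(p)-E[:3,3])
    return np.array([c["cx"]+c["fx"]*q[0]/-q[2],c["cy"]+c["fy"]*-q[1]/-q[2]])
def snap(cam,name=None):
    im=read_camera(cam)
    if name: cv2.imwrite(f"pics/{name}.png",im[:,:,::-1])
    return im
E
python3 - <<'E'
from h import *
ims=[snap(c) for c in("scene","side","wrist")]
cv2.imwrite("pics/a.png",cv2.resize(ims[0],(800,600))[:,:,::-1]); cv2.imwrite("pics/b.png",np.hstack(ims[1:])[:,:,::-1][:,:,:] if 0 else cv2.resize(ims[1],(800,600))[:,:,::-1]); cv2.imwrite("pics/c.png",ims[2][:,:,::-1])
print(grip_depth,get_calibration("scene"),get_calibration("wrist"))
for c in("scene","side","wrist"):
  for n in("run_tray","part_tray","grey_vial_1","blue_vial","black_vial"):
    for r in spot_in(c,n): print(c,n,np.round(r["at"]),round(r["conf"],2),np.round(at_z(c,r["at"],.026),3))
s=read_state();print(s)
E
```

```text
0.0187 {'fx': 481.23557996670127, 'fy': 481.23557996670127, 'cx': 260.7489752812271, 'cy': 195.5347255180811, 'extrinsics': array([[ 7.87176413e-01,  3.65972458e-01, -4.96404528e-01,
         3.54808931e-02],
       [-6.16727822e-01,  4.66728495e-01, -6.33885877e-01,
        -7.33789264e-01],
       [-2.98634085e-04,  8.05126494e-01,  5.93103059e-01,
         6.07251981e-01],
       [ 0.00000000e+00,  0.00000000e+00,  0.00000000e+00,
         1.00000000e+00]])} {'fx': 316.36661865248686, 'fy': 316.36661865248686, 'cx': 258.68702480820417, 'cy': 191.10886568557603, 'extrinsics': array([[ 9.99998650e-01, -1.09169942e-03,  1.22815105e-03,
         5.25002521e-01],
       [ 6.46803777e-04,  9.48578682e-01,  3.16540780e-01,
         8.08929837e-02],
       [-1.51056529e-03, -3.16539558e-01,  9.48578108e-01,
         3.73061057e-01],
       [ 0.00000000e+00,  0.00000000e+00,  0.00000000e+00,
         1.00000000e+00]])}
scene run_tray [277. 216.] 0.95 [ 0.506 -0.183  0.026]
scene part_tray [316. 227.] 0.66 [ 0.543 -0.254  0.026]
scene part_tray [226. 206.] 0.57 [ 0.445 -0.097  0.026]
scene 
[... 1774 characters left out ...]
e-05,  1.25811832e-01, -3.95748057e-02,  1.40541312e+00,
       -1.38112122e-05,  1.57078134e+00]), 'joint_velocities': array([-1.18546372e-05, -4.75210965e-04, -1.52892858e-03,  4.29828763e-04,
       -1.21623222e-03, -1.64499883e-05]), 'joint_efforts': array([-7.70003917e-04, -4.35692632e+01,  3.53089643e+01,  1.07491262e-03,
        2.69116228e-06,  6.04667036e-06]), 'position': array([5.24990203e-01, 1.20575358e-05, 1.98799864e-01]), 'ee_rot': array([ 3.67175193e-06,  7.07090312e-01,  7.07123250e-01, -6.09427001e-06]), 'wrist_force': array([-0.2301123 ,  0.06926061, -0.07466049]), 'torque': array([-0.0473959 , -0.00267736,  0.06114031]), 'finger_force': 0.0, 'opening': 1.002752448317787}
```

View pics/a.png

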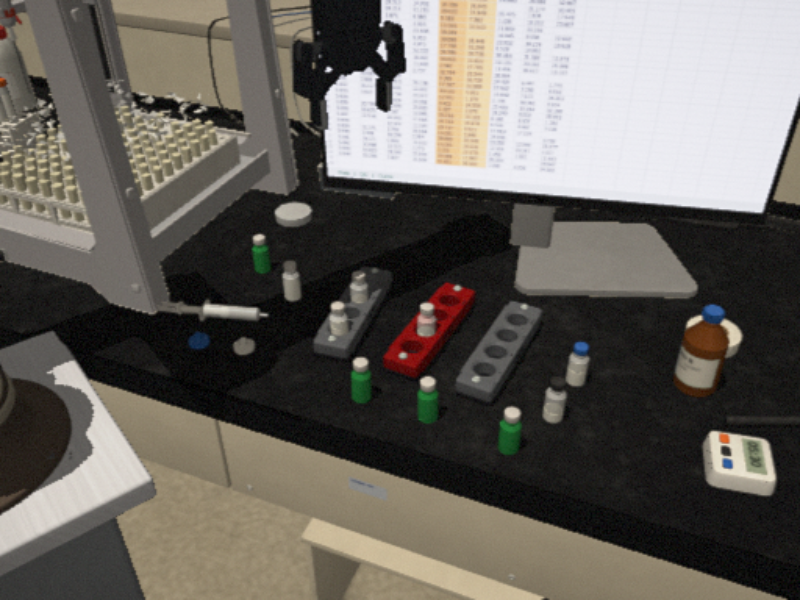

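View pics/c.png

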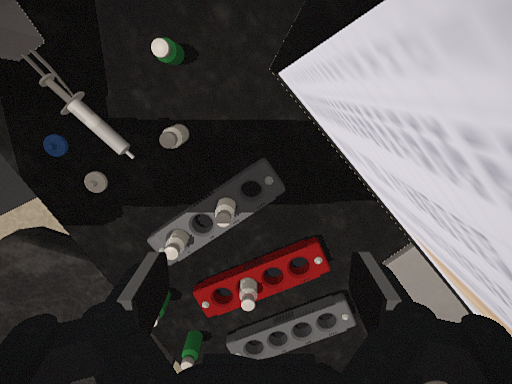

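The stray grey vial is at about (292,281) in the enlarged scene view, standing beside a green one at (261,253). The part-filled tray holds two grey vials, at (338,320) and (359,288). The red tray is at (430,330), and the empty tray at (500,350). In the wrist view the stray is at (174,136), with a grey cap and a clear body rather than green.

```bash
python3 - <<'E'
from h import *
for c in("scene","side","wrist"):
  snap(c)
  for n in("run_tray","part_tray","empty_tray","grey_vial_1"):
    for r in spot_point(c,n):
      z=.006 if 0 else 0
      print(c,n,np.round(r["at"],1),round(r["conf"],2),np.round(at_z(c,r["at"],z),4)[:2])
  for n in("run_tray","part_tray"):
    for r in outline_of(c,n):
      if r["conf"]<.3: continue
      v,u=np.nonzero(r["pixels"]); P=np.array([at_z(c,q,.026)[:2] for q in zip(u,v)])
      rc=cv2.minAreaRect((P*1000).astype(np.float32)); print("  outline",c,n,round(r["conf"],2),np.round(rc[0]),np.round(rc[1]),round(rc[2],1),len(u))
E
```

```text
scene run_tray [275.8 214.7] 0.7 [ 0.5274 -0.1549]
scene part_tray [224.3 208.4] 0.73 [ 0.4574 -0.0737]
scene empty_tray [318.7 229.5] 0.75 [ 0.5637 -0.2417]
scene grey_vial_1 [230.4 252.4] 0.83 [ 0.3915 -0.1888]
scene grey_vial_1 [230.4 196.8] 0.73 [ 0.4903 -0.0486]
scene grey_vial_1 [184.9 187.8] 0.69 [0.4314 0.0394]
scene grey_vial_1 [353.6 267.2] 0.69 [ 0.5412 -0.3545]
scene grey_vial_1 [217.1 217.3] 0.59 [ 0.4295 -0.0887]
scene grey_vial_1 [272.4 266.2] 0.59 [ 0.4296 -0.2639]
scene grey_vial_1 [168.1 172. ] 0.55 [0.4333 0.1167]
scene grey_vial_1 [270.4 218.6] 0.49 [ 0.511  -0.1578]
  outline scene run_tray 0.95 [ 516. -166.] [199.  57.] 24.5 1559
  outline scene part_tray 0.86 [463. -75.] [205.  59.] 35.1 1257
side run_tray [247.3 209.7] 0.65 [ 0.523  -0.1451]
side part_tray [264.4 230.7] 0.84 [ 0.4696 -0.0664]
side empty_tray [237.3 190.8] 0.8 [ 0.5677 -0.2312]
side grey_vial_1 [255.2 200.1] 0.73 [ 0.5167 -0.1922]
side grey_vial_1 [287.5 225.1] 0.72 [ 0.4295 -0.0963]
side grey_vial_1 [253.  232.5] 0.7 [ 0.4897 -0.0556]
side grey_vial_1 [288.3 176.1] 0.68 [ 0.4666 -0.3345]
side 
[... 479 characters left out ...]
0.4269 -0.1021]
wrist grey_vial_1 [195.9 336.6] 0.8 [ 0.4329 -0.2695]
wrist grey_vial_1 [225. 201.] 0.75 [ 0.4827 -0.0569]
wrist grey_vial_1 [246.4 278.4] 0.71 [ 0.5083 -0.17  ]
wrist grey_vial_1 [178.8 133. ] 0.71 [0.4313 0.028 ]
wrist grey_vial_1 [175.1  51.4] 0.56 [0.4343 0.116 ]
wrist grey_vial_1 [160.7 293.1] 0.45 [ 0.3885 -0.1939]Traceback (most recent call last):
  File "<stdin>", line 11, in <module>
  File "h.py", line 8, in at_z
    o,d=ray(cam,px,cal); return (o+d*(z-o[2])/d[2])
        ~~~^^^^^^^^^^^^
  File "h.py", line 4, in ray
    c=cal or get_calibration(cam); E=np.array(c["extrinsics"])
             ~~~~~~~~~~~~~~~^^^^^
ValueError: time passes only in moves, steps and waits
```

Emit:
step_arm(commands="0.0155 -0.0465 0 0 0 0 0.4;0.0155 -0.0465 0 0 0 0 0.4;0 0 0 0 0 0.175 0.2;0 0 0 0 0 0.175 0.2;0 0 0 0 0 0.175 0.2;0 0 0 0 0 0.175 0.2;0 0 0 0 0 0.175 0.2;0 0 0 0 0 0.175 0.2;0 0 0 0 0 0 0.2", squeeze=25)

```text
time: 3.02
position: [0.432, 0.031, 0.1988]
ee_rot: [-0.0, 0.966, 0.258, 0.0]
wrist_force: [0.6, -0.5, 0.3]
opening: 0.6
finger_force: 0.0
```

```bash
cat >> h.py <<'E'
def tool():
    s=read_state(); w,x,y,z=s["ee_rot"]; from scipy.spatial.transform import Rotation as R
    return s,R.from_quat([x,y,z,w]).as_matrix()
E
python3 - <<'E'
from h import *
s,M=tool(); print(s["time"],s["position"],s["opening"],np.round(M,3),s["joints"])
cal=get_calibration("wrist"); im=snap("wrist","d")
for n in("run_tray","part_tray","empty_tray","grey_vial_1"):
    for r in spot_point("wrist",n): print(n,np.round(r["at"],1),round(r["conf"],2),np.round(at_z("wrist",r["at"],0,cal),4)[:2])
E
```

```text
3.025 [0.43197329 0.03102643 0.19884925] 0.5995764179278037 [[ 0.866  0.499  0.   ]
 [ 0.499 -0.866  0.   ]
 [ 0.     0.    -1.   ]] [ 7.16738840e-02 -4.77768920e-02 -2.20890095e-01  1.39754735e+00
  3.67904029e-05  2.69055655e+00]
run_tray [432.8 169.3] 0.8 [ 0.5247 -0.1608]
part_tray [342.8 171.5] 0.81 [ 0.4677 -0.0675]
empty_tray [508.4 173.4] 0.66 [ 0.5669 -0.2442]
grey_vial_1 [343.  154.9] 0.95 [ 0.4848 -0.0559]
grey_vial_1 [430.5 181.8] 0.89 [ 0.5109 -0.1687]
grey_vial_1 [447.8 267.1] 0.88 [ 0.4286 -0.2672]
grey_vial_1 [344.  214.4] 0.73 [ 0.4218 -0.1012]
grey_vial_1 [195.9 120.8] 0.67 [0.4326 0.1148]
grey_vial_1 [261.1 156.4] 0.63 [0.4341 0.0283]
grey_vial_1 [385.5 262. ] 0.55 [ 0.3927 -0.1893]
```

View pics/d.png

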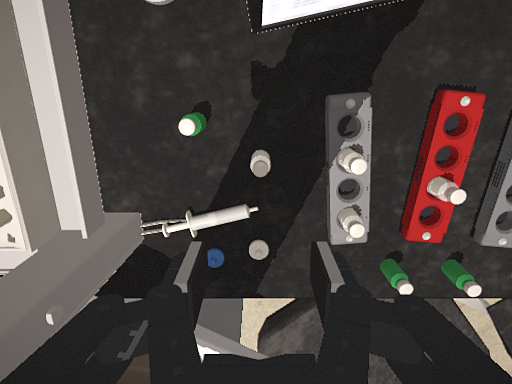

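The stray vial stands at (261,160), with its cap toward (260,170). Other candidates are the green vials at (192,125), (397,275) and (461,277). The stray fits because of its clear body and light cap; I'll confirm that in a crop and measure the red tray's features.

```bash
python3 - <<'E'
from h import *
cal=get_calibration("wrist"); im=cv2.imread("pics/d.png")
a=cv2.resize(im[130:190,230:290],(480,480),interpolation=cv2.INTER_CUBIC); b=cv2.resize(cv2.imread("pics/a.png")[220:310,230:320],(320,480)); cv2.imwrite("pics/e.png",np.hstack([a,b]))
for n,p,z in[("stray cap",(260,170),.054),("rA",(465,101),.031),("rB",(426,237),.031),("w54",(456,124),.026),("w18",(446,156),.026),("w-54",(430,213),.026),("pA",(350,104),.031),("pB",(335,238),.031),("pw54",(350,126),.026),("pw-18",(348,188),.026),("cap18",(358,163),.06),("cap-54",(355,230),.06),("redcap",(455,195),.06)]:
    print(n,np.round(at_z("wrist",p,z,cal)[:2],4))
E
```

```text
stray cap [0.4309 0.0282]
rA [ 0.5968 -0.1229]
rB [ 0.4535 -0.189 ]
w54 [ 0.575  -0.1336]
w18 [ 0.5424 -0.1475]
w-54 [ 0.4798 -0.1765]
pA [ 0.5344 -0.0208]
pB [ 0.3979 -0.0951]
pw54 [ 0.516  -0.0354]
pw-18 [ 0.4569 -0.0743]
cap18 [ 0.4883 -0.0535]
cap-54 [ 0.4256 -0.0945]
redcap [ 0.5111 -0.1618]
```

View pics/e.png

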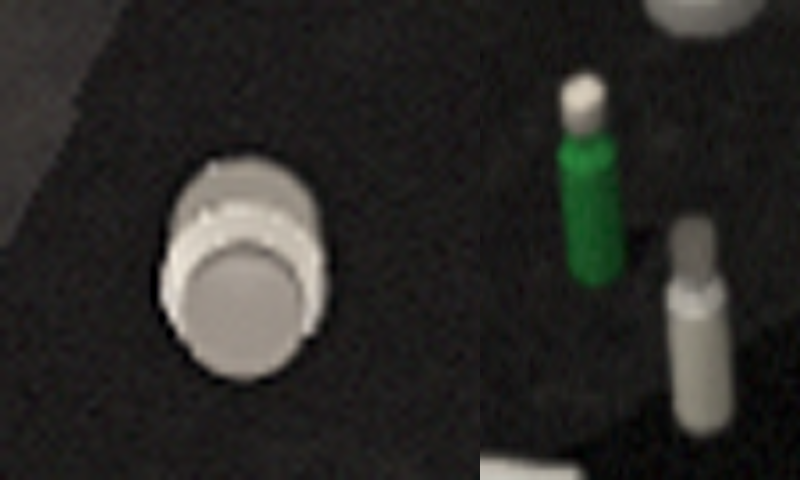

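The crop shows a clear, white-shouldered body with a plain grey cap in the monitor's shadow, neither green, blue nor black. So this is the stray grey vial.

Emit:
step_arm(commands="0 0.003 0.035 0 0 0 0.2;0 0 0.035 0 0 0 0.2;0 0 0.035 0 0 0 0.2;0 0 0.035 0 0 0 0.2;0 0 0.025 0 0 0 0.2;0 0 0.010 0 0 0 0.2;0 0 0 0 0 0 -1;0 0 0 0 0 0 -1;0 0 0 0 0 0 -1;0 0 0 0 0 0 -1;0 0 0 0 0 0 -1", squeeze=25)

```text
time: 4.65
position: [0.4336, 0.0284, 0.0241]
ee_rot: [0.0, 0.966, 0.257, 0.0]
wrist_force: [0.6, -0.6, -0.4]
opening: -0.0
finger_force: 0.0
```

```bash
python3 - <<'E'
from h import *
a=snap("wrist"); b=snap("scene")
cv2.imwrite("pics/f.png",np.hstack([cv2.resize(a,(400,300)),cv2.resize(b[120:240,120:280],(400,300))])[:,:,::-1])
E
```

```text
(no output)
```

View pics/f.png

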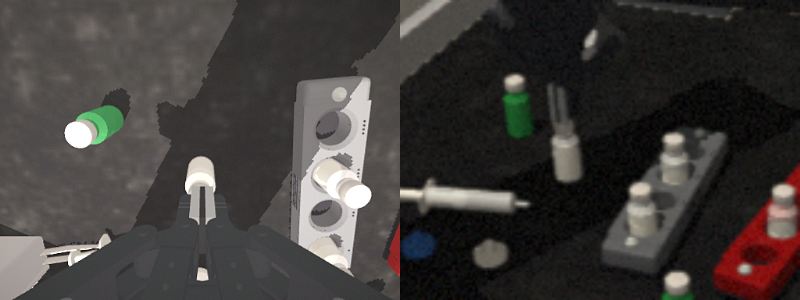

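```bash
python3 - <<'E'
from h import *
s,M=tool(); print(s["time"],s["position"],s["opening"],s["finger_force"])
for c in("wrist","scene"):
  print(c,[np.round(proj(c,s["position"]+[0,0,d]),0) for d in(0,.0187,.05)])
a=snap("wrist"); b=snap("scene")
cv2.imwrite("pics/g.png",np.hstack([cv2.resize(a[150:384,180:336],(400,600)),cv2.resize(b[130:210,160:213],(400,600),interpolation=cv2.INTER_CUBIC)])[:,:,::-1])
E
```

```text
4.75 [0.43351917 0.0284061  0.0238891 ] -0.00033665097865598814 0.0
wrist [array([258., 227.]), array([258., 241.]), array([258., 273.])]
scene [array([187., 181.]), array([187., 173.]), array([185., 161.])]
```

View pics/g.png

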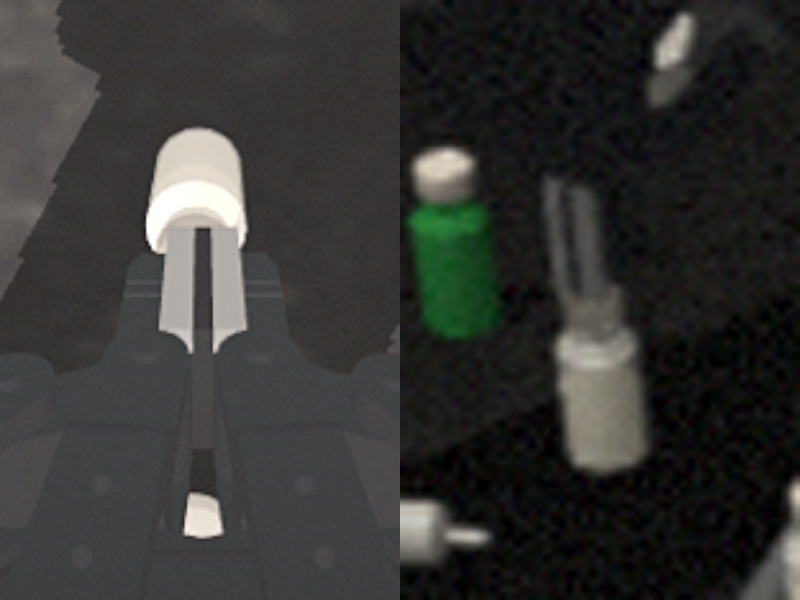

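```bash
python3 - <<'E'
from h import *
print("far edge wrist",at_z("wrist",(258,200),0)[:2],"scene base front",at_z("scene",(187,192.5),0)[:2], "scene cap", at_z("scene",(186.3,170),.054)[:2])
s,M=tool();print(s["position"],M[:,0])
print("side tcp",[np.round(proj("side",s["position"]+[0,0,d]),0) for d in(-.024,0,.0187,.05)])
b=snap("side"); snap("wrist"); snap("scene")
for c in("wrist","scene","side"):
  for n in ("grey_vial_1",):
    for r in spot_point(c,n):
      p=at_z(c,r["at"],0)
      if np.hypot(p[0]-.433,p[1]-.03)<.05: print(c,r["at"],r["conf"],p)
cv2.imwrite("pics/i.png",cv2.resize(b[190:290,220:330],(660,600),interpolation=cv2.INTER_CUBIC)[:,:,::-1])
E
```

```text
far edge wrist [0.44098105 0.03265804] scene base front [0.42595118 0.02152372] scene cap [0.4316127  0.02426682]
[0.43344784 0.02838359 0.02380616] [ 8.67417866e-01  4.97580390e-01 -3.82188672e-05]
side tcp [array([274., 260.]), array([273., 248.]), array([273., 239.]), array([273., 223.])]
wrist [257.3, 211.2] 0.74 [0.43375079 0.02906511 0.        ]
scene [187.4, 189.0] 0.72 [0.43333792 0.03212742 0.        ]
side [275.9, 259.2] 0.53 [ 4.29819831e-01  2.56627340e-02 -5.55111512e-17]
```

View pics/i.png

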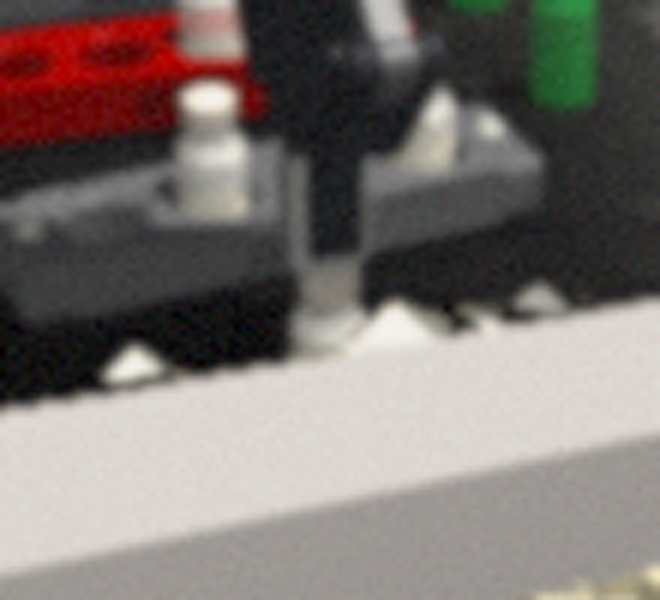

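All three cameras put the shut fingertips just above the cap, at about z = 0.055. The vial is upright and untouched directly below, although the TCP reads 0.024. I'll check this offset before going on: open, lower a safe 15 mm, then close gently.

Emit:
step_arm(commands="0 0 0 0 0 0 0.2;0 0 0 0 0 0 0.2;0 0 0 0 0 0 0.2;0 0 0.005 0 0 0 0.2;0 0 0.005 0 0 0 0.2;0 0 0.005 0 0 0 0.2;0 0 0 0 0 0 0.2", squeeze=20)

```text
time: 6.02
position: [0.433, 0.0283, 0.0082]
ee_rot: [-0.0, 0.966, 0.257, -0.001]
wrist_force: [-0.1, -0.6, -1.1]
opening: 0.597
finger_force: 0.0
```

```bash
python3 - <<'E'
from h import *
s,M=tool(); p=s["position"]; print(s["time"],p,s["opening"],s["finger_force"],s["joints"])
for c in("side","scene"):
  for sg in(1,-1): print(c,[np.round(proj(c,p+sg*.0255*M[:,1]+[0,0,d]),0) for d in(0,.0187,.04)])
a=snap("side"); b=snap("scene")
cv2.imwrite("pics/j.png",np.hstack([cv2.resize(a[170:270,240:307],(400,600),interpolation=cv2.INTER_CUBIC),cv2.resize(b[120:200,160:213],(400,600),interpolation=cv2.INTER_CUBIC)])[:,:,::-1])
E
```

```text
6.025 [0.4330013  0.02834236 0.00820172] 0.597474826284897 0.0 [ 6.53720565e-02  3.27551010e-02 -5.69912882e-01  9.69209581e-01
 -1.28437279e-05  2.68618464e+00]
side [array([269., 248.]), array([269., 239.]), array([269., 229.])]
side [array([279., 264.]), array([279., 254.]), array([279., 243.])]
scene [array([198., 189.]), array([198., 182.]), array([197., 174.])]
scene [array([177., 184.]), array([177., 177.]), array([176., 169.])]
```

View pics/j.png

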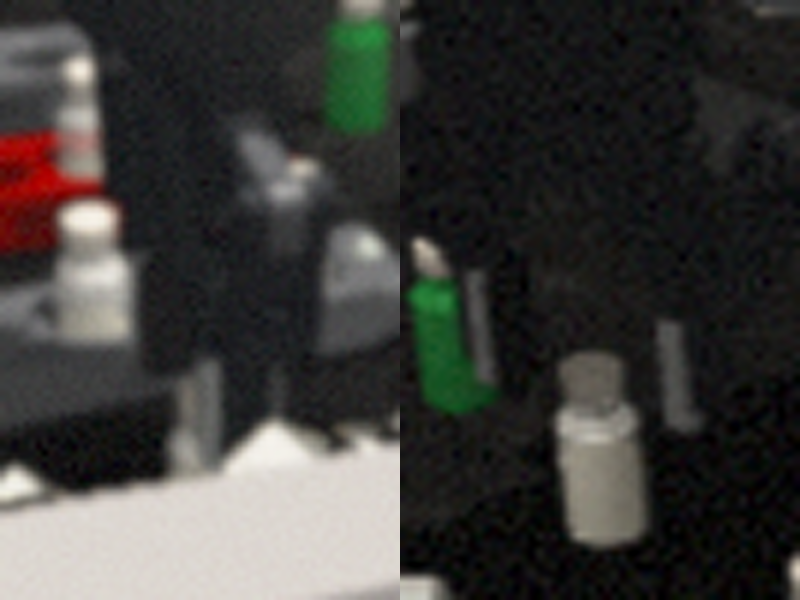

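The scene view shows the tips at (172,171) and (199,177), about 30 mm higher than the reading implies. The vial, with its cap at (187,170), stands centred between them. I'll go down a further 15 mm, watching the force, and close.

Emit:
step_arm(commands="0 0 0.005 0 0 0 0.2;0 0 0.005 0 0 0 0.2;0 0 0.005 0 0 0 0.2;0 0 0 0 0 0 0.2")

```text
time: 6.62
position: [0.433, 0.0284, -0.0067]
ee_rot: [-0.0, 0.966, 0.257, -0.001]
wrist_force: [-0.2, -0.3, -0.4]
opening: 0.604
finger_force: 0.0
```

Emit:
step_arm(commands="0 0 0 0 0 0 -1;0 0 0 0 0 0 -1;0 0 0 0 0 0 -1;0 0 0 0 0 0 -1;0 0 0 0 0 0 -1", squeeze=25)

```text
time: 7.25
position: [0.4337, 0.0284, -0.006]
ee_rot: [0.0, 0.966, 0.257, 0.0]
wrist_force: [-0.4, 0.4, 1.7]
opening: 0.244
finger_force: 24.5
```

Emit:
step_arm(commands="0 0 -0.03 0 0 0 -1;0 0 -0.04 0 0 0 -1;0 0 -0.04 0 0 0 -1;0.0085 0.042 0 0 0 0 -1;0.0085 0.042 0 0 0 0 -1;0.0085 0.042 0 0 0 0 -1;0.0085 0.042 0 0 0 0 -1;0.0085 0.042 0 0 0 0 -1;0 0 0 0 0 0.09 -1;0 0 0 0 0 0 -1")

```text
time: 8.5
position: [0.5746, -0.133, 0.103]
ee_rot: [-0.0, 0.977, 0.214, -0.001]
wrist_force: [0.2, 0.1, -1.0]
opening: 0.242
finger_force: 24.6
```

```bash
python3 - <<'E'
from h import *
s,M=tool(); print(s["time"],s["position"],s["opening"],s["finger_force"],M[:,0],s["joints"])
snap("wrist","k")
for n in("run_tray","part_tray","empty_tray","grey_vial_1"):
    for r in spot_point("wrist",n): print(n,np.round(r["at"],1),round(r["conf"],2),np.round(at_z("wrist",r["at"],0),4)[:2])
print(np.round([proj("wrist",[x,y,.026]) for x,y in((.575,-.133),(.5424,-.148),(.477,-.178))],0))
E
```

```text
8.5 [ 0.57464907 -0.13301065  0.10303637] 0.24186202996700884 24.61058789063827 [ 0.90855745  0.41775843 -0.00112256] [-2.27409666e-01  2.64187660e-01 -7.98887270e-02  1.22807117e+00
 -8.78613927e-05  2.48320644e+00]
run_tray [264.  232.2] 0.92 [ 0.5281 -0.1601]
part_tray [152.3 247.3] 0.71 [ 0.4669 -0.0669]
empty_tray [358.2 229.2] 0.79 [ 0.5692 -0.2414]
grey_vial_1 [256.3 232.3] 0.95 [ 0.5249 -0.1532]
grey_vial_1 [238.9 343.6] 0.77 [ 0.3933 -0.1924]
grey_vial_1 [144.4 229.2] 0.69 [ 0.4824 -0.0535]
[[259. 188.]
 [259. 227.]
 [259. 296.]]
```

View pics/k.png

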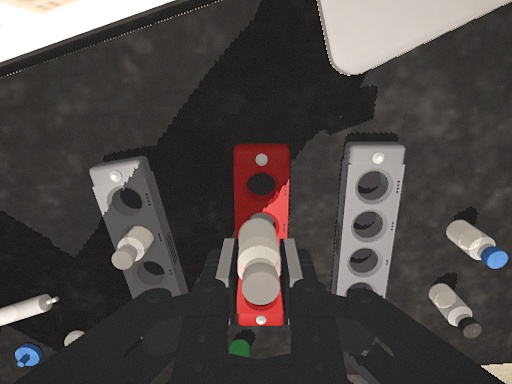

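```bash
python3 - <<'E'
from h import *
s,M=tool(); cal=get_calibration("wrist")
for n,p,z in[("rA",(262,160),.031),("rB",(261,320.5),.031),("w54",(262,184),.026),("eA",(378,158),.031),("e54",(373.5,185),.026),("e18",(368.5,224),.026),("e-18",(363.5,260.5),.026),("pA",(116,176.5),.031),("p54",(128,200),.026)]:
    w=at_z("wrist",p,z,cal); print(n,np.round(w[:2],4),"tool",np.round(M.T@(w-s["position"]),4)[:2])
g=cv2.cvtColor(cv2.imread("pics/k.png"),cv2.COLOR_BGR2GRAY)
m=((g[165:205,245:280]<30)*255).astype(np.uint8); M_=cv2.moments(m,True); print("dark",M_["m10"]/M_["m00"]+245,M_["m01"]/M_["m00"]+165,m.sum()/255)
E
```

```text
rA [ 0.5984 -0.1247] tool [0.0248 0.0032]
rB [ 0.456 -0.19 ] tool [-0.1319  0.0028]
w54 [ 0.5788 -0.1339] tool [0.0031 0.0033]
eA [ 0.6387 -0.2081] tool [0.0265 0.0957]
e54 [ 0.6172 -0.219 ] tool [0.0023 0.0967]
e18 [ 0.5847 -0.2337] tool [-0.0333  0.0964]
e-18 [ 0.5516 -0.2484] tool [-0.0696  0.0959]
pA [ 0.5362 -0.0227] tool [ 0.011  -0.1155]
p54 [ 0.5181 -0.0364] tool [-0.0112 -0.1106]Traceback (most recent call last):
  File "<stdin>", line 6, in <module>
ZeroDivisionError: float division by zero
```

Emit:
step_arm(commands="0.001 0.002 0.02 0 0 0 -1;0 0 0.03 0 0 0 -1;0 0 0.025 0 0 0 -1;0 0 0.005 0 0 0 -1;0 0 0.005 0 0 0 -1;0 0 0.005 0 0 0 -1;0 0 0 0 0 0 -1")

```text
time: 9.62
position: [0.5768, -0.134, 0.0141]
ee_rot: [0.0, 0.977, 0.214, 0.0]
wrist_force: [0.2, -0.2, -0.1]
opening: 0.244
finger_force: 24.6
```

Emit:
step_arm(commands="0 0 0.004 0 0 0 -1;0 0 0.004 0 0 0 -1;0 0 0.004 0 0 0 -1;0 0 0 0 0 0 -1")

```text
time: 10.12
position: [0.5762, -0.134, 0.0013]
ee_rot: [-0.0, 0.977, 0.214, -0.0]
wrist_force: [-0.2, 0.6, -0.0]
opening: 0.236
finger_force: 24.6
```

Emit:
step_arm(commands="0 0 0 0 0 0 -0.2;0 0 0 0 0 0 0.1;0 0 0 0 0 0 0.1;0 0 -0.02 0 0 0 0.1;0 0 -0.04 0 0 0 0.1;0 0 -0.05 0 0 0 0.1;-0.0165 -0.0366 0 0 0 0 0.1;-0.0165 -0.0366 0 0 0 0 0.1;-0.0165 -0.0366 0 0 0 0 0.1;0 0 0 0 0 -0.08 0.1;0 0 0 0 0 0 0.1")

```text
time: 11.5
position: [0.4857, -0.0547, 0.1122]
ee_rot: [0.0, 0.968, 0.253, 0.0]
wrist_force: [-0.2, 0.4, 0.1]
opening: 0.548
finger_force: 0.0
```

```bash
python3 - <<'E'
from h import *
s,M=tool(); cal=get_calibration("wrist"); print(s["time"],s["position"],s["opening"],M[:,0])
snap("wrist","l")
for n in("run_tray","part_tray","empty_tray","grey_vial_1"):
    for r in spot_point("wrist",n):
      w=at_z("wrist",r["at"],0 if "tray" in n else .006,cal); print(n,np.round(r["at"],1),round(r["conf"],2),np.round(w,4)[:2],"tool",np.round(M.T@(w-s["position"]),4)[:2])
E
```

```text
11.5 [ 0.48573808 -0.05467079  0.11224169] 0.5476461117727164 [8.72482964e-01 4.88643889e-01 7.92515115e-04]
run_tray [374.2 189.2] 0.87 [ 0.529  -0.1576] tool [-0.0126  0.1108]
part_tray [259.3 198.3] 0.59 [ 0.4673 -0.0664] tool [-0.0219  0.0011]
empty_tray [468.6 197.9] 0.92 [ 0.5663 -0.2422] tool [-0.0214  0.2029]
grey_vial_1 [372.  210.3] 0.93 [ 0.5112 -0.1653] tool [-0.0319  0.1089]
grey_vial_1 [489.  315.6] 0.89 [ 0.4731 -0.3472] tool [-0.154  0.249]
grey_vial_1 [ 66.7 137.4] 0.87 [0.4356 0.1116] tool [ 0.0375 -0.1697]
grey_vial_1 [267. 249.] 0.76 [ 0.4261 -0.0983] tool [-0.0735  0.0089]
grey_vial_1 [259.1 178.6] 0.67 [ 0.4859 -0.0557] tool [-0.0004  0.0009]
grey_vial_1 [386.  135.5] 0.67 [ 0.5754 -0.1342] tool [0.0393 0.1132]
```

View pics/l.png

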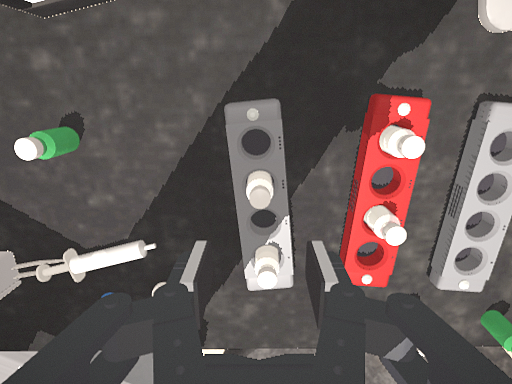

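Wrist view: the red tray now holds vials at (402,142) and (384,222). The next vial to fetch is at (260,188) in the part tray, which is turned about 6° from the tool.

Emit:
step_arm(commands="0 0.001 0 0 0 -0.105 0.1;0 0 0.04 0 0 0 0.1;0 0 0.04 0 0 0 0.1;0 0 0.02 0 0 0 0.1;0 0 0.01 0 0 0 0.1;0 0 0 0 0 0 0.1;0 0 0 0 0 0 -1;0 0 0 0 0 0 -1;0 0 0 0 0 0 -1;0 0 0 0 0 0 -1;0 0 0 0 0 0 -1")

```text
time: 13.12
position: [0.4871, -0.0559, 0.0028]
ee_rot: [0.0, 0.953, 0.303, 0.001]
wrist_force: [-0.8, 0.1, 5.1]
opening: 0.241
finger_force: 24.7
```

Emit:
step_arm(commands="0 0 -0.02 0 0 0 -1;0 0 -0.04 0 0 0 -1;0 0 -0.04 0 0 0 -1;0 0 0 0 0 0.0935 -1;0 0 0 0 0 0.0935 -1;0.0043 0.036 0 0 0 0 -1;0.0043 0.036 0 0 0 0 -1;0.0042 0.036 0 0 0 0 -1;0 0 0 0 0 0 -1")

```text
time: 14.25
position: [0.5435, -0.1503, 0.1011]
ee_rot: [-0.0, 0.977, 0.212, -0.0]
wrist_force: [-0.1, -0.2, -0.3]
opening: 0.241
finger_force: 24.6
```

```bash
python3 - <<'E'
from h import *
s,M=tool(); cal=get_calibration("wrist"); print(s["time"],s["position"],s["opening"],M[:,0])
snap("wrist","m")
for n in("run_tray","part_tray","empty_tray","grey_vial_1"):
    for r in spot_point("wrist",n):
      w=at_z("wrist",r["at"],0 if "tray" in n else .006,cal); print(n,np.round(r["at"],1),round(r["conf"],2),np.round(w,4)[:2],"tool",np.round(M.T@(w-s["position"]),4)[:2])
E
```

```text
14.25 [ 0.54345738 -0.15033143  0.10112444] 0.2414597411727628 [ 9.10437470e-01  4.13646490e-01 -4.40796723e-04]
run_tray [260.5 198.3] 0.95 [ 0.528  -0.1598] tool [-0.0179  0.0022]
part_tray [143.8 211.6] 0.96 [ 0.4705 -0.0654] tool [-0.0312 -0.1075]
empty_tray [358.8 196.6] 0.76 [ 0.5672 -0.2418] tool [-0.0162  0.0932]
grey_vial_1 [255.5 145.8] 0.87 [ 0.5718 -0.135 ] tool [ 0.0322 -0.0022]
grey_vial_1 [254.6 231.5] 0.82 [ 0.4976 -0.1676] tool [-0.0489 -0.0033]
grey_vial_1 [235.8 319.9] 0.78 [ 0.397  -0.1914] tool [-0.1503 -0.0232]
grey_vial_1 [158.8 266.1] 0.66 [ 0.4248 -0.0977] tool [-0.0862 -0.097 ]
grey_vial_1 [407.7 318.8] 0.61 [ 0.4723 -0.3536] tool [-0.1488  0.1556]
grey_vial_1 [256.1 218.6] 0.37 [ 0.5101 -0.1634] tool [-0.0357 -0.0018]
```

View pics/m.png

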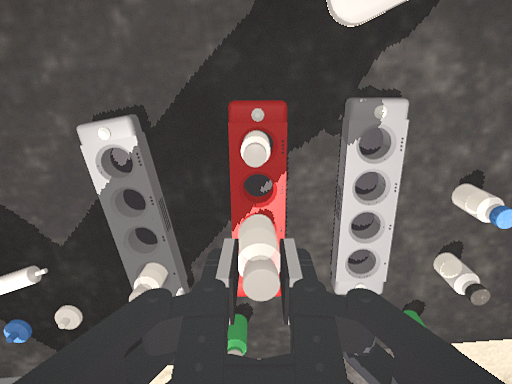

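Emit:
step_arm(commands="0 -0.001 0.03 0 0 0 -1;0 0 0.03 0 0 0 -1;0 0 0.015 0 0 0 -1;0 0 0.005 0 0 0 -1;0 0 0.005 0 0 0 -1;0 0 0.003 0 0 0 -1;0 0 0 0 0 0 -1")

```text
time: 15.38
position: [0.5465, -0.1481, 0.0192]
ee_rot: [0.002, 0.977, 0.213, 0.005]
wrist_force: [-0.1, 2.2, 19.5]
opening: 0.237
finger_force: 32.3
```

Emit:
step_arm(commands="0 0 0.003 0 0 0 -1;0 0 0.003 0 0 0 -1;0 0 0.003 0 0 0 -1;0 0 0 0 0 0 -1")

```text
time: 15.88
position: [0.5426, -0.1478, 0.0048]
ee_rot: [0.0, 0.977, 0.213, 0.0]
wrist_force: [3.2, -1.3, 1.5]
opening: 0.242
finger_force: 30.2
```

Emit:
step_arm(commands="0 0 0 0 0 0 -0.3;0 0 0 0 0 0 0.1;0 0 0 0 0 0 0.1;0 0 -0.02 0 0 0 0.1;0 0 -0.04 0 0 0 0.1;0 0 -0.05 0 0 0 0.1;-0.0282 -0.031 0 0 0 0 0.1;-0.0282 -0.031 0 0 0 0 0.1;-0.0282 -0.031 0 0 0 0 0.1;0 0 0 0 0 -0.0935 0.1;0 0 0 0 0 -0.0935 0.1;0 0 0 0 0 0 0.1")

```text
time: 17.38
position: [0.4265, -0.0983, 0.1148]
ee_rot: [-0.0, 0.953, 0.303, -0.0]
wrist_force: [0.5, 0.3, 0.2]
opening: 0.548
finger_force: 0.0
```

```bash
python3 - <<'E'
from h import *
s,M=tool(); cal=get_calibration("wrist"); print(s["time"],s["position"],s["opening"],M[:,0])
snap("wrist","n")
for n in("run_tray","part_tray","empty_tray","grey_vial_1"):
    for r in spot_point("wrist",n):
      w=at_z("wrist",r["at"],0 if "tray" in n else .006,cal); print(n,np.round(r["at"],1),round(r["conf"],2),np.round(w,4)[:2],"tool",np.round(M.T@(w-s["position"]),4)[:2])
E
```

```text
17.375 [ 0.42646744 -0.09827338  0.1148058 ] 0.5476267889370334 [ 8.16874749e-01  5.76815078e-01 -9.78047837e-05]
run_tray [372.4 126.1] 0.89 [ 0.5239 -0.1557] tool [0.0465 0.1032]
part_tray [254.  118.6] 0.79 [ 0.4676 -0.0646] tool [ 0.053  -0.0037]
part_tray [389.2  60.5] 0.58 [ 0.5734 -0.1306] tool [0.1014 0.1111]
part_tray [368.  147.6] 0.22 [ 0.5069 -0.1656] tool [0.0269 0.1014]
empty_tray [472.4 145.4] 0.66 [ 0.5639 -0.2427] tool [0.029  0.1973]
grey_vial_1 [392.6 263.3] 0.95 [ 0.4312 -0.2633] tool [-0.0913  0.1376]
grey_vial_1 [51.  27.2] 0.93 [0.4328 0.1106] tool [ 0.1256 -0.167 ]
grey_vial_1 [376.5 109. ] 0.83 [ 0.5364 -0.1467] tool [0.0619 0.1029]
grey_vial_1 [482.8 279.2] 0.79 [ 0.4715 -0.353 ] tool [-0.1101  0.2341]
grey_vial_1 [390.9  62.5] 0.75 [ 0.5714 -0.1312] tool [0.0994 0.1105]
grey_vial_1 [369.4 147.8] 0.64 [ 0.5072 -0.1644] tool [0.0278 0.1006]
grey_vial_1 [260.1 178.7] 0.61 [ 0.4264 -0.1005] tool [-0.0013  0.0018]
grey_vial_1 [312.5 253.4] 0.6 [ 0.3929 -0.1893] tool [-0.0799  0.055 ]
```

View pics/n.png

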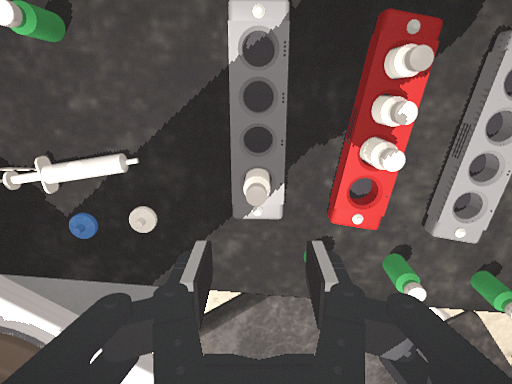

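Wrist view: the red tray holds three seated vials, at (405,62), (392,111) and (379,155), with its free well at (364,190). The last part-tray vial, at (257,188), lies straight below the tool.

```bash
python3 - <<'E'
from h import *
for n,p,z in[("rA",(414,26),.031),("rB",(357.5,219),.031),("w-54",(364,190),.026),("pA",(258.5,11),.031),("pB",(257,211),.031),("p-18",(258.5,139),.026),("p54",(259.5,48),.026),("eB",(460,233),.031),("e-54",(468,206),.026),("e-18",(484,166),.026)]:
    print(n,np.round(at_z("wrist",p,z)[:2],4))
E
```

```text
rA [ 0.5929 -0.121 ]
rB [ 0.4522 -0.1884]
w-54 [ 0.4756 -0.1775]
pA [ 0.535  -0.0223]
pB [ 0.4069 -0.1112]
p-18 [ 0.4587 -0.0762]
p54 [ 0.5158 -0.0368]
eB [ 0.4951 -0.2729]
e-54 [ 0.5178 -0.2632]
e-18 [ 0.5512 -0.247 ]
```

Emit:
step_arm(commands="-0.001 0 0.04 0 0 0 0.1;0 0 0.04 0 0 0 0.1;0 0 0.022 0 0 0 0.1;0 0 0.009 0 0 0 0.1;0 0 0 0 0 0 0.1;0 0 0 0 0 0 -1;0 0 0 0 0 0 -1;0 0 0 0 0 0 -1;0 0 0 0 0 0 -1;0 0 0 0 0 0 -1")

```text
time: 18.88
position: [0.4268, -0.0991, 0.0047]
ee_rot: [0.0, 0.953, 0.303, 0.001]
wrist_force: [0.4, 0.7, 6.5]
opening: 0.239
finger_force: 24.7
```

Emit:
step_arm(commands="0 0 -0.02 0 0 0 -1;0 0 -0.04 0 0 0 -1;0 0 -0.04 0 0 0 -1;0 0 0 0 0 0.0875 -1;0 0 0 0 0 0.0875 -1;0.0033 0.0308 0 0 0 0 -1;0.0032 0.0308 0 0 0 0 -1;0.0032 0.0308 0 0 0 0 -1;0 0 0 0 0 0 -1")

```text
time: 20.0
position: [0.4747, -0.1797, 0.1033]
ee_rot: [-0.0, 0.976, 0.218, -0.0]
wrist_force: [-0.8, 0.9, -0.8]
opening: 0.236
finger_force: 24.6
```

```bash
python3 - <<'E'
from h import *
s,M=tool(); cal=get_calibration("wrist"); print(s["time"],s["position"],s["opening"],M[:,0])
im=snap("wrist"); cv2.imwrite("pics/o.png",cv2.resize(im[40:340,160:460],(600,600))[:,:,::-1])
for n in("run_tray","part_tray","empty_tray","grey_vial_1"):
    for r in spot_point("wrist",n):
      w=at_z("wrist",r["at"],0 if "tray" in n else .006,cal); print(n,np.round(r["at"],1),round(r["conf"],2),np.round(w,4)[:2],"tool",np.round(M.T@(w-s["position"]),4)[:2])
print(proj("wrist",[*s["position"][:2],.026]))
E
```

```text
20.0 [ 0.47471476 -0.17970973  0.10329283] 0.23577276297958505 [ 9.05225528e-01  4.24931221e-01 -4.47464203e-04]
run_tray [262.6 119.9] 0.73 [ 0.5244 -0.1606] tool [0.0531 0.0039]
part_tray [137.  130.5] 0.63 [ 0.4697 -0.0655] tool [ 0.044  -0.1055]
empty_tray [368.1 114. ] 0.71 [ 0.5674 -0.2403] tool [0.0582 0.0943]
grey_vial_1 [256.3  98.5] 0.95 [ 0.5384 -0.1482] tool [ 0.0711 -0.0015]
grey_vial_1 [252.8 228.5] 0.74 [ 0.4302 -0.1951] tool [-0.0468 -0.005 ]
grey_vial_1 [251.5  51.1] 0.68 [ 0.5694 -0.1295] tool [ 0.1071 -0.0052]
grey_vial_1 [318.5 252.2] 0.66 [ 0.4344 -0.2633] tool [-0.072   0.0586]
grey_vial_1 [234.2 257.5] 0.61 [ 0.3943 -0.1917] tool [-0.0779 -0.0233]
grey_vial_1 [255.  140.4] 0.58 [ 0.5065 -0.1618] tool [ 0.0364 -0.0027]
grey_vial_1 [482.5 115.3] 0.57 [ 0.6069 -0.3258] tool [0.0577 0.1884]
grey_vial_1 [416.2 255.4] 0.56 [ 0.4718 -0.3511] tool [-0.0754  0.1539]
[260.78048648 187.46367187]
```

View pics/o.png

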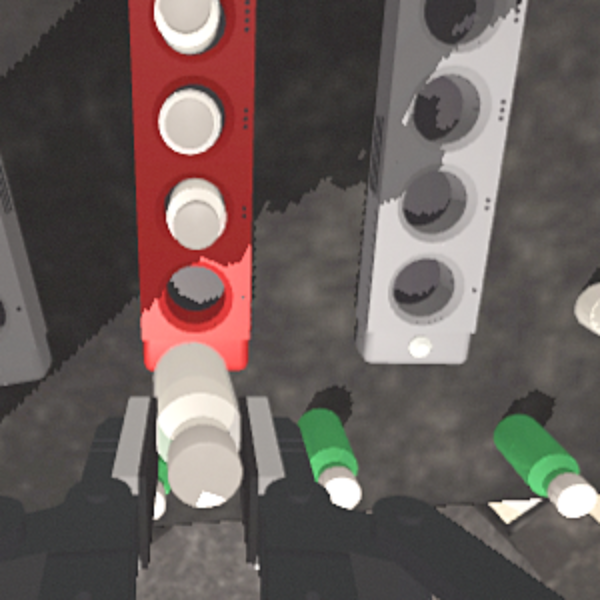

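The free well's mouth is at about (257,187), and the tool axis projects to (261,187). So I'll shift 3 mm along −y of the tool, then lower.

Emit:
step_arm(commands="0 -0.003 0.03 0 0 0 -1;0 0 0.03 0 0 0 -1;0 0 0.016 0 0 0 -1;0 0 0.003 0 0 0 -1;0 0 0.003 0 0 0 -1;0 0 0.003 0 0 0 -1;0 0 0.002 0 0 0 -1;0 0 0 0 0 0 -1")

```text
time: 21.25
position: [0.4759, -0.1775, 0.0219]
ee_rot: [0.003, 0.976, 0.218, 0.003]
wrist_force: [-4.5, -0.5, 22.3]
opening: 0.239
finger_force: 33.6
```

Emit:
step_arm(commands="0 0 -0.006 0 0 0 -1;-0.002 0 0 0 0 0 -1;0 0 0.003 0 0 0 -1;0 0 0.003 0 0 0 -1;0 0 0 0 0 0 -1")

```text
time: 21.88
position: [0.4734, -0.1772, 0.0214]
ee_rot: [0.001, 0.976, 0.219, 0.003]
wrist_force: [-7.0, 2.9, 36.0]
opening: 0.238
finger_force: 38.3
```

Emit:
step_arm(commands="0 0 -0.006 0 0 0 -1;0.002 0 -0.02 0 0 0 -1;0 0 -0.01 0 0 0 -1;0 0 0 0 0 0 -1")

```text
time: 22.38
position: [0.4732, -0.1758, 0.053]
ee_rot: [0.0, 0.976, 0.219, 0.0]
wrist_force: [0.1, -0.3, -1.0]
opening: 0.236
finger_force: 28.5
```

```bash
python3 - <<'E'
from h import *
s,M=tool(); cal=get_calibration("wrist"); p=s["position"];print(s["time"],p,s["opening"],M)
im=snap("wrist"); b=snap("scene"); c=snap("side")
print("wrist tcp@.026,.007+z,cap",[np.round(proj("wrist",[p[0],p[1],z]),1) for z in(.026,p[2]+.001,p[2]+.055)])
q=proj("scene",p);r=proj("side",p);print(q,r)
def crop(i,q,w): 
    x,y=int(q[0]),int(q[1]); x0,y0=x-w//2,y-int(w*.5*600/266); y0=max(0,y0); h=int(w*600/266); return cv2.resize(i[y0:y0+h,x0:x0+w],(266,600),interpolation=cv2.INTER_CUBIC),(x0,y0)
A,o1=crop(im,(258,230),130);B,o2=crop(b,q+[0,-5],44);C,o3=crop(c,r+[0,-5],44);print(o1,o2,o3)
cv2.imwrite("pics/p.png",np.hstack([A,B,C])[:,:,::-1])
np.savez("pics/o.npz",im=im,b=b,c=c)
E
```

```text
22.375 [ 0.47318421 -0.1757867   0.05295213] 0.23613853509929048 [[ 9.04392794e-01  4.26700432e-01  6.44331776e-04]
 [ 4.26700628e-01 -9.04392909e-01 -1.98982065e-04]
 [ 4.97823357e-04  4.54894719e-04 -9.99999773e-01]]
wrist tcp@.026,.007+z,cap [array([258.9, 209.9]), array([258.9, 227.4]), array([258.8, 280.1])]
[261.05895568 209.2583433 ] [273.19910127 182.56382464]
(193, 84) (239, 155) (251, 128)
```

View pics/p.png

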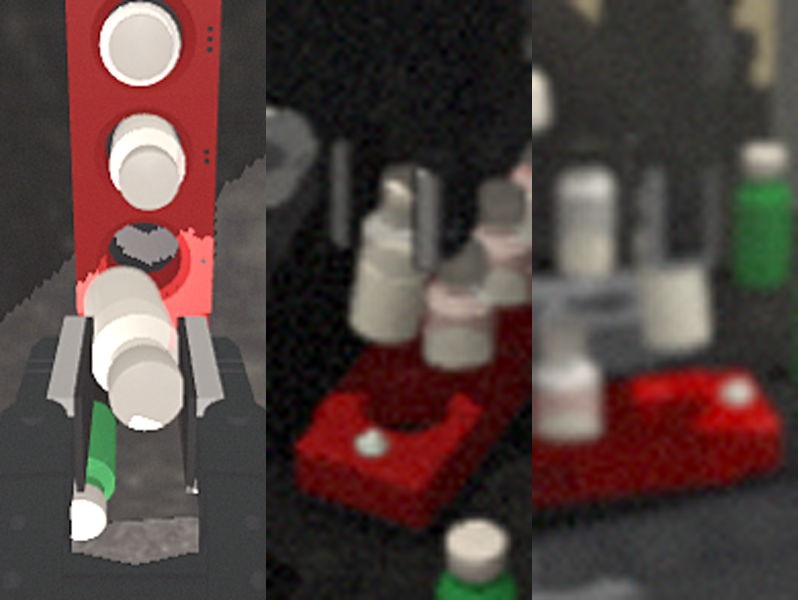

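The vial has pivoted about 5° in the pads, with its base off toward tool −y. The well mouth in the wrist crop is at about (264,215). I'll compute the base-to-well shift from these pixels and the neighbouring caps.

```bash
python3 - <<'E'
from h import *
s,M=tool(); cal=get_calibration("wrist"); p=s["position"]
T=lambda px,z: np.round(1000*(M.T@(at_z("wrist",px,z,cal)-p)),1)[:2]
print("cap-18",T((264.9,170.6),.06),"cap18",T((261.5,106),.06),"well",T((263.9,215.5),.026),"base",T((255.5,226.7),p[2]+.0013),"cap",T((264,272),p[2]+.0553))
im=np.load("pics/o.npz")["im"].astype(int)
red=(im[:,:,0]>70)&(im[:,:,0]>2.2*im[:,:,1])
for row in(150,185,190,195,200,205,210,215,220,225,230):
    c=np.nonzero(red[row,200:330])[0]+200
    if len(c):
        # runs
        g=np.split(c,np.nonzero(np.diff(c)>2)[0]+1); print(row,[(x[0],x[-1]) for x in g if len(x)>1])
snap("wrist")
for r in spot_point("wrist","run_tray"): print(r["at"],r["conf"],T(r["at"],0))
E
```

```text
cap-18 [37.4  3.9] cap18 [71.3  1.9] well [-3.4  4.1] base [ 0.8 -1.4] cap [4.2 2.8]
150 [(np.int64(227), np.int64(245)), (np.int64(281), np.int64(298))]
185 [(np.int64(229), np.int64(258)), (np.int64(272), np.int64(297))]
190 [(np.int64(229), np.int64(296))]
195 [(np.int64(229), np.int64(252)), (np.int64(275), np.int64(296))]
200 [(np.int64(229), np.int64(247)), (np.int64(279), np.int64(282)), (np.int64(289), np.int64(292))]
205 [(np.int64(230), np.int64(245)), (np.int64(280), np.int64(285))]
210 [(np.int64(230), np.int64(247)), (np.int64(277), np.int64(286))]
215 [(np.int64(230), np.int64(244)), (np.int64(272), np.int64(285))]
220 [(np.int64(230), np.int64(234)), (np.int64(268), np.int64(284))]
225 [(np.int64(271), np.int64(280)), (np.int64(290), np.int64(292))]
230 [(np.int64(273), np.int64(274)), (np.int64(290), np.int64(293))]
[265.7, 125.3] 0.69 [54.6  5.4]
```

Emit:
step_arm(commands="-0.0005 0.0048 0.02 0 0 0 -1;0 0 0.007 0 0 0 -1;0 0 0.003 0 0 0 -1;0 0 0.003 0 0 0 -1;0 0 0.003 0 0 0 -1;0 0 0 0 0 0 -1")

```text
time: 23.38
position: [0.4747, -0.1803, 0.0169]
ee_rot: [0.0, 0.976, 0.219, 0.0]
wrist_force: [1.0, -0.3, -0.6]
opening: 0.233
finger_force: 28.1
```

In without any force. Going on down.

Emit:
step_arm(commands="0 0 0.003 0 0 0 -1;0 0 0.003 0 0 0 -1;0 0 0.003 0 0 0 -1;0 0 0 0 0 0 -1")

```text
time: 23.88
position: [0.4744, -0.1802, 0.0075]
ee_rot: [-0.0, 0.976, 0.219, -0.0]
wrist_force: [0.1, -0.5, -1.3]
opening: 0.236
finger_force: 28.0
```

Emit:
step_arm(commands="0 0 0.003 0 0 0 -1;0 0 0 0 0 0 -1;0 0 0 0 0 0 -0.3;0 0 0 0 0 0 0.1;0 0 0 0 0 0 0.1;0 0 -0.02 0 0 0 0.1;0 0 -0.04 0 0 0 0.1;0 0 -0.05 0 0 0 0.1;0.015 -0.035 0 0 0 0 0.6;0.015 -0.035 0 0 0 0 0.6;0.015 -0.035 0 0 0 0 0.6;0 0 0 0 0 -0.0855 0.8;0 0 0 0 0 -0.0855 0.8;0 0 0 0 0 0 0.8")

```text
time: 25.62
position: [0.4703, -0.0659, 0.1148]
ee_rot: [-0.0, 0.954, 0.301, -0.0]
wrist_force: [0.4, 0.4, -0.6]
opening: 0.903
finger_force: 0.0
```

```bash
python3 - <<'E'
from h import *
s,M=tool(); cal=get_calibration("wrist"); p=s["position"];print(s["time"],p,s["opening"],M[:,0])
im=snap("wrist","q")
for n in("run_tray","part_tray","empty_tray","grey_vial_1"):
    for r in spot_point("wrist",n):
      w=at_z("wrist",r["at"],0 if "tray" in n else .006,cal); print(n,np.round(r["at"],1),round(r["conf"],2),np.round(w,4)[:2],"tool",np.round(M.T@(w-p),4)[:2])
for n in("run_tray","part_tray","empty_tray"):
    for r in outline_of("wrist",n)[:1]:
      v,u=np.nonzero(r["pixels"]); c=(cv2.minAreaRect(np.c_[u,v].astype(np.float32))); print(n,r["conf"],c)
for c in("scene","side"):
  snap(c)
  for r in spot_in(c,"grey_vial_1"):
    w=at_z(c,r["at"],.04); print(c,np.round(w[:2],3),round(r["conf"],2))
# bright caps in red-tray area, apex at z .060
E
```

```text
25.625 [ 0.47028574 -0.06586464  0.11480375] 0.9028136041384278 [8.18921381e-01 5.73905717e-01 4.44006469e-06]
run_tray [367.4 183.5] 0.56 [ 0.5239 -0.156 ] tool [-0.0078  0.1046]
part_tray [258.  176.2] 0.89 [ 0.4697 -0.0661] tool [-0.0006 -0.0001]
empty_tray [465.5 198.4] 0.83 [ 0.5673 -0.2442] tool [-0.0229  0.2017]
grey_vial_1 [353.  241.2] 0.93 [ 0.4704 -0.1814] tool [-0.0662  0.0947]
grey_vial_1 [371.5 169. ] 0.74 [ 0.537 -0.147] tool [0.0081 0.1047]
grey_vial_1 [363.7 205.5] 0.72 [ 0.5055 -0.1649] tool [-0.028   0.1013]
grey_vial_1 [380.8 129.9] 0.68 [ 0.5687 -0.1299] tool [0.0438 0.1089]
grey_vial_1 [66.3 97.2] 0.66 [0.4342 0.1103] tool [ 0.0715 -0.165 ]
grey_vial_1 [309.9 296.1] 0.6 [ 0.3944 -0.1862] tool [-0.1312  0.055 ]
grey_vial_1 [467.7 320.8] 0.52 [ 0.4684 -0.3474] tool [-0.1631  0.2295]
run_tray 0.59 ((375.8502502441406, 182.7547607421875), (63.95612716674805, 202.42745971679688), 15.708637237548828)
part_tray 0.57 ((259.5, 173.0), (194.0, 57.0), 90.0)
empty_tray 0.88 ((477.2228088378906, 198.18844604492188), (66.46405792236328, 199.33505249023438), 21.194055557250977)
scene [ 0.415 -0.275] 0.92
scene [ 0.462 -0.363] 0.8
scene [ 0.469 -0.185] 0.79
scene [ 0.499 -0.165] 0.78
scene [ 0.385 -0.205] 0.78
scene [ 0.579 -0.123] 0.74
scene [0.43  0.099] 0.56
scene [ 0.545 -0.149] 0.52
side [ 0.538 -0.127] 0.73
side [ 0.459 -0.316] 0.72
side [ 0.574 -0.14 ] 0.7
side [ 0.475 -0.176] 0.65
side [ 0.386 -0.148] 0.59
side [ 0.422 -0.224] 0.48
side [ 0.506 -0.171] 0.45
```

All four grey vials now line up along the red tray. The emptied tray lies squarely under the tool, so I'll lower over its width and grip it.

Emit:
step_arm(commands="0 0 0.045 0 0 0 0.7;0 0 0.045 0 0 0 0.7;0 0 0.025 0 0 0 0.7;0 0 0.01 0 0 0 0.7;0 0 0.005 0 0 0 0.7;0 0 0 0 0 0 0.7")

```text
time: 26.98
position: [0.471, -0.0662, -0.0145]
ee_rot: [0.0, 0.954, 0.301, 0.001]
wrist_force: [0.1, 0.7, -0.0]
opening: 0.852
finger_force: 0.0
```

Emit:
step_arm(commands="0 0 0 0 0 0 -1;0 0 0 0 0 0 -1;0 0 0 0 0 0 -1;0 0 0 0 0 0 -1;0 0 0 0 0 0 -1", squeeze=50)

```text
time: 27.6
position: [0.4712, -0.0661, -0.0139]
ee_rot: [0.0, 0.954, 0.301, 0.001]
wrist_force: [-0.9, 0.8, 5.9]
opening: 0.52
finger_force: 50.8
```

Emit:
step_arm(commands="0 0 -0.01 0 0 0 -1;0 0 -0.03 0 0 0 -1;0 0 -0.04 0 0 0 -1;0 0 -0.04 0 0 0 -1;0 0 0 0 0 0.0925 -1;0 0 0 0 0 0.0925 -1;0.003 0.0398 0 0 0 0 -1;0.003 0.0398 0 0 0 0 -1;0.003 0.0398 0 0 0 0 -1;0.003 0.0398 0 0 0 0 -1;0.003 0.0398 0 0 0 0 -1;0 0 0 0 0 0 -1")

```text
time: 29.1
position: [0.567, -0.2432, 0.1042]
ee_rot: [0.0, 0.978, 0.211, -0.0]
wrist_force: [0.3, 0.3, -2.6]
opening: 0.512
finger_force: 52.5
```

```bash
python3 - <<'E'
from h import *
s,M=tool(); cal=get_calibration("wrist"); p=s["position"];print(s["time"],p,s["opening"],s["finger_force"],np.round(M,4),s["joints"])
im=snap("wrist","r"); 
for cam in("wrist","scene","side"):
  snap(cam)
  for n in("part_tray",):
    for r in spot_point(cam,n):
      for z in(0,p[2]+.014): print(cam,n,np.round(r["at"],1),round(r["conf"],2),z,np.round(at_z(cam,r["at"],z),4)[:2])
    if cam!="wrist":
     for r in outline_of(cam,n):
      m=r["pixels"].astype(np.uint8); v,u=np.nonzero(m); print(cam,"outline",round(r["conf"],2),u.min(),u.max(),v.min(),v.max(),len(u))
E
```

```text
29.1 [ 0.5670264  -0.24319737  0.10417948] 0.5123829699024627 52.50967562198639 [[ 9.114e-01  4.116e-01 -5.000e-04]
 [ 4.116e-01 -9.114e-01 -2.000e-04]
 [-6.000e-04 -0.000e+00 -1.000e+00]] [-4.04941154e-01  3.13889443e-01 -1.10391442e-02  1.24627854e+00
 -4.28508965e-04  2.31241657e+00]
wrist part_tray [256.8 238. ] 0.78 0 [ 0.51   -0.2643]
wrist part_tray [256.8 238. ] 0.78 0.11817947911876477 [ 0.5651 -0.2402]
scene part_tray [322.7 180.8] 0.93 0 [ 0.6859 -0.1262]
scene part_tray [322.7 180.8] 0.93 0.11817947911876477 [ 0.5594 -0.2445]
scene outline 0.62 292 349 142 206 1596
side part_tray [237.9 141.5] 0.68 0 [ 0.6534 -0.5601]
side part_tray [237.9 141.5] 0.68 0.11817947911876477 [ 0.5624 -0.2339]
side outline 0.79 196 277 124 146 1183
```

Emit:
step_arm(commands="0 -0.001 0.03 0 0 0 -1;0 0 0.03 0 0 0 -1;0 0 0.018 0 0 0 -1;0 0 0.004 0 0 0 -1;0 0 0.002 0 0 0 -1;0 0 0.002 0 0 0 -1;0 0 0 0 0 0 -1")

```text
time: 30.42
position: [0.5664, -0.2403, 0.0194]
ee_rot: [0.0, 0.977, 0.212, 0.0]
wrist_force: [0.6, -0.3, -2.8]
opening: 0.517
finger_force: 52.5
```

Emit:
step_arm(commands="0 0 0.002 0 0 0 -1;0 0 0.002 0 0 0 -1;0 0 0.0015 0 0 0 -1;0 0 0 0 0 0 -1")

```text
time: 30.92
position: [0.5658, -0.24, 0.013]
ee_rot: [-0.0, 0.977, 0.212, -0.0]
wrist_force: [-0.7, -0.4, -2.9]
opening: 0.516
finger_force: 52.5
```

Emit:
step_arm(commands="0 0 0.001 0 0 0 -1;0 0 0.001 0 0 0 -1;0 0 0.001 0 0 0 -1;0 0 0 0 0 0 -1")

```text
time: 31.42
position: [0.5661, -0.2401, 0.0121]
ee_rot: [0.0, 0.977, 0.212, 0.001]
wrist_force: [-4.4, 2.4, 8.9]
opening: 0.519
finger_force: 53.7
```

Emit:
step_arm(commands="0 0 0 0 0 0 0.3;0 0 0 0 0 0 0.4;0 0 0 0 0 0 0.4;0 0 -0.02 0 0 0 0.4;0 0 -0.04 0 0 0 0.4;0 0 -0.04 0 0 0 0.4;0 0 -0.04 0 0 0 0.4;0 0 -0.04 0 0 0 0.4;0 0 0 0 0 0 0.4")

```text
time: 32.55
position: [0.5677, -0.2408, 0.194]
ee_rot: [0.002, 0.977, 0.212, 0.003]
wrist_force: [0.7, 0.3, -0.4]
opening: 0.703
finger_force: 0.0
```

```bash
python3 - <<'E'
from h import *
s,M=tool(); print(s["time"],s["position"],s["wrist_force"])
for cam in("wrist","scene","side"):
  im=snap(cam,"z_"+cam)
  cal=get_calibration(cam)
  for n in("run_tray","part_tray","empty_tray","grey_vial_1","blue_vial","black_vial"):
    z={"part_tray":.026,"grey_vial_1":.006}.get(n,0)
    for r in spot_point(cam,n):
      if r["conf"]>.4: print(cam,n,np.round(r["at"]),round(r["conf"],2),np.round(at_z(cam,r["at"],z,cal),3)[:2])
# cap-top check in scene: cap spot vs height for the 4 wells
  b=None
im=cv2.imread("pics/z_scene.png").astype(int)
c=np.array([.524,-.157]);d=np.array([np.cos(np.radians(25.2)),np.sin(np.radians(25.2))])
for cam in("scene","side","wrist"):
  g=cv2.imread(f"pics/z_{cam}.png"); 
  for k in(-54,-18,18,54):
    q=np.r_[c+d*k/1000,.0]; f=lambda z: proj(cam,q+[0,0,z]); line=[f(z) for z in np.arange(.026,.086,.003)]
    print(cam,k,np.round(f(.06)),[int(g[int(round(v)),int(round(u))].mean()) if 0<=v<384 and 0<=u<512 else -1 for u,v in line])
E
```

```text
32.55 [ 0.56770164 -0.24081567  0.19403422] [ 0.66031687  0.30781997 -0.40567529]
wrist run_tray [180. 162.] 0.89 [ 0.524 -0.158]
wrist part_tray [259. 166.] 0.88 [ 0.565 -0.243]
wrist grey_vial_1 [169. 116.] 0.89 [ 0.571 -0.13 ]
wrist grey_vial_1 [179. 178.] 0.87 [ 0.507 -0.165]
wrist grey_vial_1 [308. 260.] 0.74 [ 0.473 -0.354]
wrist grey_vial_1 [178. 211.] 0.7 [ 0.468 -0.178]
wrist grey_vial_1 [232. 260.] 0.68 [ 0.432 -0.265]
wrist grey_vial_1 [172. 147.] 0.65 [ 0.539 -0.145]
wrist blue_vial [339. 160.] 0.78 [ 0.605 -0.329]
wrist black_vial [329. 210.] 0.6 [ 0.544 -0.348]
scene run_tray [275. 214.] 0.73 [ 0.526 -0.153]
scene part_tray [321. 218.] 0.93 [ 0.568 -0.242]
scene empty_tray [318. 228.] 0.71 [ 0.566 -0.238]
scene grey_vial_1 [260. 231.] 0.74 [ 0.468 -0.18 ]
scene grey_vial_1 [325. 286.] 0.7 [ 0.466 -0.359]
scene grey_vial_1 [232. 250.] 0.67 [ 0.395 -0.191]
scene grey_vial_1 [168. 172.] 0.66 [0.43 0.11]
scene grey_vial_1 [279. 210.] 0.62 [ 0.538 -0.153]
scene grey_vial_1 [274. 265.] 0.61 [ 0.429 -0.268]
scene grey_vial_1 [284. 201.] 0.56 [ 0.565 -0.136]
scene grey_vial_1 [
[... 1556 characters left out ...]
 182.] [131, 133, 157, 180, 192, 180, 133, 123, 125, 122, 112, 98, 62, 59, 60, 55, 55, 67, 102, 118]
side 54 [222. 184.] [158, 153, 170, 186, 187, 171, 136, 126, 126, 116, 111, 97, 55, 61, 59, 62, 59, 61, 58, 56]
wrist -54 [171. 225.] [168, 182, 210, 208, 211, 201, 160, 129, 141, 158, 170, 162, 158, 157, 149, 153, 237, 209, 167, 128]
wrist -18 [167. 192.] [205, 207, 205, 157, 139, 139, 151, 180, 175, 171, 168, 168, 167, 168, 169, 166, 168, 164, 69, 62]
wrist 18 [163. 157.] [210, 207, 205, 208, 193, 133, 133, 137, 152, 179, 172, 173, 170, 168, 169, 168, 168, 164, 166, 166]
wrist 54 [159. 120.] [215, 210, 208, 212, 212, 207, 153, 131, 145, 175, 177, 175, 175, 172, 172, 170, 166, 169, 167, 166]
```

```bash
python3 -c "
from bench import sign_off; print(sign_off())"
```

```text
the job is handed in; nothing more can be done
None
```

The job is handed in. All four grey-capped vials stand in the red tray, and the emptied tray sits over the studs of the other one, judging by the camera measurements and the drop height. The blue- and black-capped vials were left where they stood. Two of the vials caught on the rim of their wells (up to 36 N at the wrist) and nudged the red tray about 2 mm before going in, and nothing tipped over.

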